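# Mix a dye flask on a touch-run vortex mixer

### The job

Mix the magenta flask on the touch-run vortex mixer: take it out of its cork ring on the red tray, carry it upright, set its round bottom upright in the mixer's sprung ring cradle, feel it seat, and press it straight down until the cradle comes up against its stop, without forcing the glass. The mixer runs only while the cradle is held down, so finish while still holding the flask pressed fully down. Leave everything else where it stands and do not push on the cradle with your fingers.

Things in the scene. Friction and masses are not known exactly. Their poses are not given: they have to be found in the camera images.
- flask_magenta: the flask to mix: a stoppered round-bottomed glass flask, 124 mm tall in all; magenta bulb, a sphere of diameter 64, clear neck and magenta stopper. Origin at the lowest point of the bulb, z along the neck (up). Neck: a plain cylinder of diameter 22 from 63 to 98 above the origin, then a lip of diameter 27 up to 105, then the stopper of diameter 26 up to 124. Weighs 0.12 to 0.2 kg, most of it low in the bulb. Starts upright in one of the three cork rings (any of them)
- flask_magenta_neck (a point): point on the axis of the magenta flask's neck, 83 mm above the flask's origin: a good height to grip; the neck may be gripped firmly (20 to 30 N)
- flask_blue: the same flask with blue bulb and stopper, in another cork ring; to be left alone
- flask_yellow: the same flask with yellow bulb and stopper, in the third cork ring; to be left alone
- tray: red plastic tray, 240 (x) by 345 (y), rim 30 high, fixed; origin at the centre of its underside. On its 4 mm floor three fixed cork rings (outer diameter 92, 30 high to the top) stand in a row along the tray's y, 105 apart, at tray x +30; a flask standing in one has its origin 15.6 mm above the tray's underside and lifts straight out
- mixer: vortex mixer, white casting 165 (x) by 135 (y), its top plate 108 high, dark sloping control panel towards its -x; heavy and fixed. Origin on the work surface on the axis of the cradle, z up. May stand left or right of the tray, turned about z
- cradle_ring (a point): centre of the cradle's ring, at the height of the middle of its tube; 155 mm above the work surface with the cradle up, goes down with it. The ring is a horizontal black rubber-coated ring of tube diameter 8, inner diameter 44, outer 60, open from above; it stands on three steel arms above a coil spring. A flask that sits upright in it has its origin 7 mm below this point
- cradle (a joint): how far the cradle is pressed down, m: 0 up (sprung), 0.010 on its end stop. The spring holds it up against about 4 N, and takes about 11 N at the stop; then it is rigid
- dropper_pink: small pink dropper bottle, diameter 25, 65 high, standing on the tray; origin at its foot
- dropper_yellow: small yellow dropper bottle, diameter 25, 65 high, beyond the tray and mixer; origin at its foot
- dropper_red: small red dropper bottle, diameter 25, 65 high, standing just in front of the mixer (at its -x); origin at its foot
- jug: clear plastic measuring jug with a handle, diameter 94, 115 high, at the left; origin at the centre of its underside
- pot: steel bowl, diameter 170, 85 high, at the right; origin at the centre of its underside
Mind the look-alikes: they are no part of the job. Leave any green or turquoise look-alike of the flask_magenta alone.

How it is judged:
By the outcome, as a careful person would: the job done as asked, in the order asked, and still so for the second after the job is handed in, while the arm keeps its last pose, push and grip.
It also fails if it takes over 48 s, if anything falls off the work surface, if the arm or the gripper's body presses on something with over 40 N, if the wrist force passes 120 N, or if a joint passes its speed limit or range.

### The arm

A 6-joint arm with a two-finger parallel gripper is mounted at the origin on the work surface. World frame = base frame: x ahead of the robot, y to its left, z up, the work surface at z = 0. Lengths are in mm, angles in rad, forces in N, time in s.
With the tool pointing down it reaches from about 350 to 875 mm from the base axis. Payload 4.2 kg.
Tool frame: the origin (TCP) lies at the very end of the fingers, on their centre line; the grasp point (between the pads) lies 19 mm behind it; z points along the fingers, y is the direction in which the jaws open and shut (so a half turn about z gives the same grasp; the last joint's range is limited). The gripper opens to 85 mm and grips with 20 to 120 N. Pads are 22 mm wide; open, the fingers measure 114 mm over their backs; the gripper's body (76 mm by 85 mm) begins 54 mm behind the grasp point. The pads swing forward as they close: fully open they stand 13 mm farther back than shut.
Start: joints at [0.259, 0.385, 0.008, 0, -1.194, -0.259], TCP at [624.979, 0.025, 231.312] pointing down, gripper open.
Joint ranges: [-3.14, 3.14], [-1.21, 2.06], [-1.07, 1.41], [-3.16, 2.05], [-2.99, -0.16], [-3.1, 3.1]. Speed limits (rad/s): [2.79, 2.79, 3.14, 3.14, 3.14, 3.14].

### API

Orientations are given as a unit quaternion [x, y, z, w].
In Python, from bench import read_state, get_image, camera_params, job_done gives the robot as it stands.
- The arm moves only by the tool send_rows, never from a script. Its arguments are lists of equal length, an entry for each row: "translation": the shift along the tool's x, y, z in m, a list of three; "yaw": the turn about the tool's z in degrees; "fingers": the closure in counts, from 0 (fully open) to 255 (shut). A call has 1 to 12 rows; each row is the pose to reach, as a shift and turn from the pose measured when the call began, along the tool's axes at that moment; what a row does not reach only later rows make up. A row lasts 1/10 s, in which the tool goes at most 50 mm and 8.59 degrees, less where a joint would pass 70% of its speed; a pose out of reach is approached as far as the arm can. A call with a gripper value outside its range is refused whole. The fingers move at their own pace and stop on an object; the grip force is fixed at half the most. Time passes only in rows, so rows that repeat a pose let the fingers close. It gives the time, the measured TCP pose, the force and the opening at its end, in the units of the state.
- read_state(): the state, without advancing time (a new reading comes with each control period).
- get_image(name): name is "scene" or "side" or "wrist"; returns the picture (420x560x3 uint8, blue, green, red); there is no depth.
- camera_params(name): a dict with "mtx" (3x3 intrinsics, pixels), "rvec" (rotation vector, rad) and "tvec" (3), from world to camera coordinates, as OpenCV has them; the wrist camera has in their place "tool_from_camera" (4x4, takes a point from camera to tool coordinates, whose origin is the TCP and whose axes are the flange's). Camera axes: x right, y down, z forward; pixel columns grow to the right and rows downward; lengths in mm; the calibration is good to about 2 mm. A picture is of the moment at which its call begins: read the wrist's pose just before it. camera_params takes no time and is no camera call.
- job_done(): hands the job in, once; it reports no verdict.
The state is a dict: "clock": time; "joints": joint angles; "joint_vel": joint speeds; "joint_efforts": joint torques, N m; "position": TCP position; "ee_rot": TCP orientation; "contact_force": force on the tool from outside, world axes, zero at the start; "wrist_torque": the same for the moment, N m; "gripper_width": finger opening in mm.
Only numpy, scipy, OpenCV 4.12 (cv2) and the standard library are available. Lean on these libraries where they do the work, as an engineer would, in place of code of your own. Each camera call takes 0.05 s, during which the arm holds its last target.

## Working session

There is one attempt and no reset: what is moved stays moved. The work goes in short steps, Python scripts to look and compute and a tool call to move; the robot and the scene stay as the last step left them, time stands still between calls to the robot, and variables do not carry over. Pictures are saved under pics/ and viewed, and the job is handed in when it is done.

Besides the shell and the picture viewer there is one more tool, called after "Request:" as name(argument=value, ...), one argument or row to a line, values as JSON. send_rows: Moves the arm, as the interface text tells. Its arguments: {"type":"object","properties":{"translation":{"type":"array","items":{"type":"array","items":{"type":"number"}}},"yaw":{"type":"array","items":{"type":"number"}},"fingers":{"type":"array","items":{"type":"number"}}},"required":["translation","yaw","fingers"]}

```bash
mkdir -p pics; ls; python3 - <<'E'
from bench import *
import cv2
s=read_state();print(s)
for n in("scene","side"):
    cv2.imwrite(f"pics/{n}0.png",get_image(n))
for n in("scene","side","wrist"): print(n,camera_params(n))
E
```

```text
pics
{'clock': 0.0, 'joints': array([ 2.58584051e-01,  3.85533091e-01,  6.62688106e-03, -5.13451324e-04,
       -1.19399912e+00, -2.58606798e-01]), 'joint_vel': array([ 1.09418172e-03, -1.90997000e-04,  1.11865780e-03,  1.14805819e-03,
       -7.60159413e-04,  3.08503698e-05]), 'joint_efforts': array([-9.55001960e-04, -3.92286408e+01,  1.88399577e+01,  4.18616563e+00,
       -4.72148502e-03,  8.27910434e-07]), 'position': array([6.24412560e+02, 1.23057760e-02, 2.30234018e+02]), 'ee_rot': array([-0.70703135,  0.70718138,  0.00073644, -0.00079156]), 'contact_force': array([-0.69433698, -0.08298612, -0.44576949]), 'wrist_torque': array([-0.003104  ,  0.00167188,  0.00115907]), 'gripper_width': 85.57841716751085}
scene {'mtx': array([[426.81975243,   0.        , 279.59189552],
       [  0.        , 426.81975243, 203.2997574 ],
       [  0.        ,   0.        ,   1.        ]]), 'rvec': array([ 2.05526013,  1.59052866, -0.53869533]), 'tvec': array([-147.6287174 , -407.1878836 , 1984.20139705])}
side {'mtx': array([[399.87214943,   0.        , 279.32768164],
       [  0.        , 399.87214943, 208.96790741],
       [  0.        ,   0.        ,   1.        ]]), 'rvec': array([ 2.09255916, -0.35608556,  0.22642555]), 'tvec': array([-566.88313814,  208.10967391, 1139.27562231])}
wrist {'mtx': array([[368.25368993,   0.        , 284.46672233],
       [  0.        , 368.25368993, 202.3778841 ],
       [  0.        ,   0.        ,   1.        ]]), 'tool_from_camera': array([[-6.19516849e-04, -9.47200382e-01, -3.20641627e-01,
         8.30455853e+01],
       [ 9.99999807e-01, -6.04864519e-04, -1.45298746e-04,
         1.29752509e+00],
       [-5.63177151e-05, -3.20641655e-01,  9.47200573e-01,
        -1.42810265e+02],
       [ 0.00000000e+00,  0.00000000e+00,  0.00000000e+00,
         1.00000000e+00]])}
```

View pics/scene0.png

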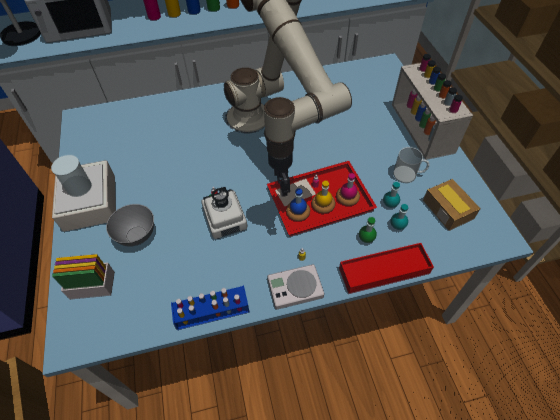

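View pics/side0.png

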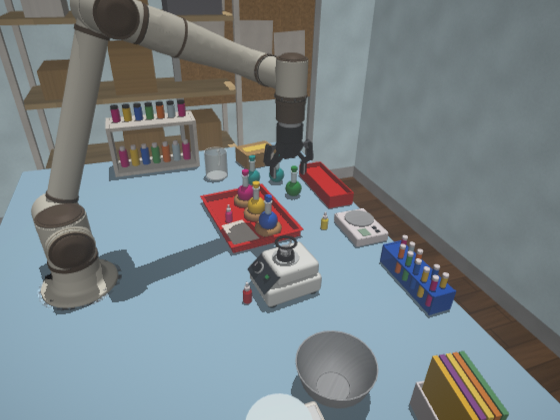

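Scene: blue (298,207), yellow (325,196) and magenta (349,190) flasks are in the tray, with green and turquoise look-alikes at (368,232), (392,196) and (400,219). The flask at (349,190) in scene and (245,190) in side is the only magenta one in a cork ring. The mixer is at (223,210) in scene and (286,260) in side. I'll enlarge these.

```bash
python3 - <<'E'
import cv2,numpy as np
a=cv2.imread("pics/scene0.png");b=cv2.imread("pics/side0.png")
def c(im,x,y,w,h,k): return cv2.resize(im[y:y+h,x:x+w],None,fx=k,fy=k,interpolation=cv2.INTER_CUBIC)
t=np.hstack([c(a,320,160,66,50,6),c(a,190,170,66,50,6)])
u=np.hstack([c(b,210,155,66,50,6),c(b,240,225,66,50,6)])
o=np.vstack([t,u]);print(o.shape)
cv2.imwrite("pics/crops.png",o)
E
```

```text
(600, 792, 3)
```

View pics/crops.png

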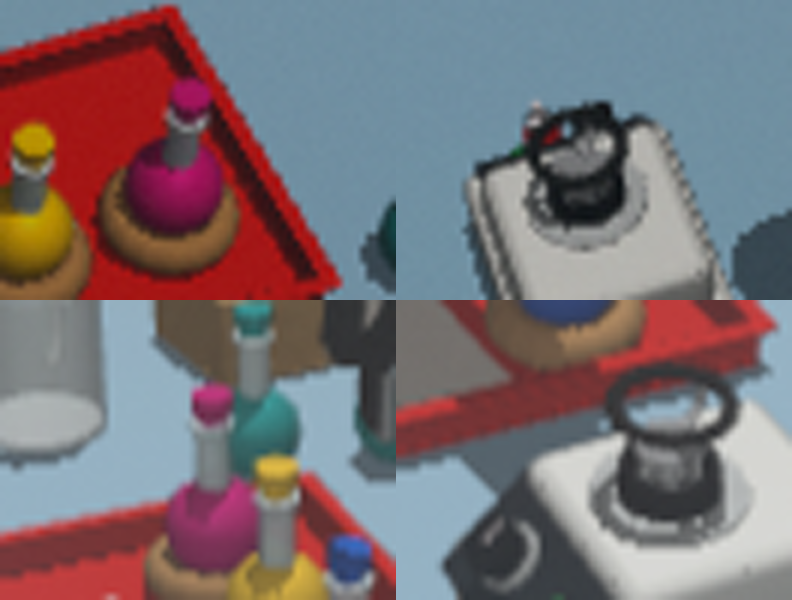

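Crops: the magenta flask stands in the end cork ring. Its bulb is at scene (349,191) and side (245,193). The black cradle ring is at scene (220,194) and side (286,242). Next I triangulate both.

```bash
cat > h.py <<'E'
import cv2,numpy as np
from bench import *
from scipy.spatial.transform import Rotation as R
def P(n):
    c=camera_params(n);r=cv2.Rodrigues(c["rvec"])[0];return c["mtx"]@np.c_[r,c["tvec"]]
def tri(a,b):
    X=cv2.triangulatePoints(P("scene"),P("side"),np.array(a,float),np.array(b,float))[:,0];return X[:3]/X[3]
def proj(n,X):
    q=P(n)@np.r_[X,1];return q[:2]/q[2]
def wray(px,s=None):
    c=camera_params("wrist");s=s or read_state();T=c["tool_from_camera"]
    Q=R.from_quat(s["ee_rot"]).as_matrix()
    d=np.linalg.inv(c["mtx"])@np.r_[px,1.]
    return Q@T[:3,3]+s["position"],Q@(T[:3,:3]@d)
def wpl(px,z,s=None):
    o,d=wray(px,s);return o+d*(z-o[2])/d[2]
def wproj(X,s):
    c=camera_params("wrist");T=c["tool_from_camera"];Q=R.from_quat(s["ee_rot"]).as_matrix()
    t=Q.T@(np.array(X)-s["position"]);q=c["mtx"]@(T[:3,:3].T@(t-T[:3,3]));return q[:2]/q[2]
E
python3 - <<'E'
from h import *
for n,a,b in [("bulb z~47.6",(349,190.8),(245.1,192.8)),("stopper z~137",(351.4,175.3),(245.1,172)),("ring z155",(219.8,193.8),(285.8,242))]:
    X=tri(a,b);print(n,X.round(1),proj("scene",X).round(1),proj("side",X).round(1))
s=read_state();print(R.from_quat(s["ee_rot"]).as_matrix().round(2))
cv2.imwrite("pics/w0.png",get_image("wrist"))
E
```

```text
bulb z~47.6 [568.4 287.5  42.3] [349.  190.7] [245.2 192.9]
stopper z~137 [568.2 285.2 132.9] [351.2 175.8] [244.7 171.6]
ring z155 [ 544.2 -203.   155.5] [219.7 193.9] [285.6 241.8]
[[-0. -1. -0.]
 [-1.  0. -0.]
 [ 0.  0. -1.]]
```

View pics/w0.png

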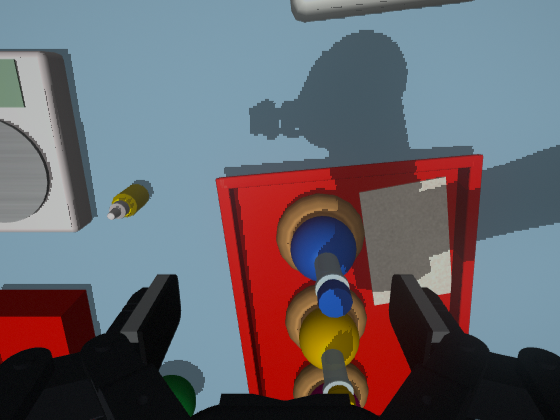

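Both triangulations match the stated sizes: bulb axis near (568,286), ring near (544,-203,155). The flask's height comes out about 5 mm low. The wrist picture shows blue (323,245), yellow (330,340) and, at its bottom edge, the magenta flask. I'll move short of the flask for a closer look.

Request:
send_rows(
  translation=[
    [-0.025,0.006,0],
    [-0.06,0.015,0],
    [-0.1,0.026,0],
    [-0.14,0.036,0],
    [-0.18,0.047,0],
    [-0.21,0.054,0],
    [-0.22,0.056,0],
    [-0.22,0.056,0],
    [-0.22,0.056,0],
  ],
  yaw=[0,0,0,0,0,0,0,0,0],
  fingers=[0,0,0,0,0,0,0,0,0],
)

```text
clock: 1.05
position: [568.6, 219.4, 230.3]
ee_rot: [-0.707, 0.707, 0.001, -0.001]
contact_force: [-0.4, 0.1, 0.4]
gripper_width: 85.2
```

```bash
python3 - <<'E'
from h import *
s=read_state();im=get_image("wrist");cv2.imwrite("pics/w1.png",im)
print(s["clock"],s["position"],s["ee_rot"])
for z in(15.6+98,15.6+124): print(wproj([568.3,286,z],s))
hsv=cv2.cvtColor(im,cv2.COLOR_BGR2HSV)
m=cv2.inRange(hsv,(140,90,50),(172,255,255));n,l,st,c=cv2.connectedComponentsWithStats(m)
for i in range(1,n):
    if st[i,4]>60: print(st[i],c[i])
E
```

```text
1.05 [568.60667457 219.35359028 230.29396294] [-7.06953929e-01  7.07258640e-01  5.62777731e-04 -1.02017679e-03]
[283.03187177 275.91707265]
[282.98214131 294.03169927]
[367 111  34  30 511] [379.63992172 123.12328767]
[ 253  207   65   62 2721] [284.91253216 234.45718486]
[ 269  268   34   38 1059] [285.35977337 286.81680831]
```

View pics/w1.png

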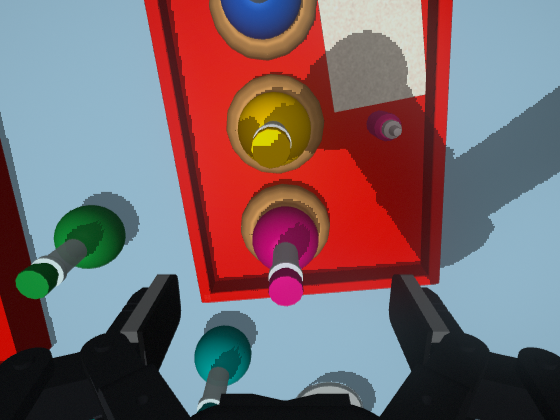

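This shows the magenta flask's bulb at (285,239) and its stopper top at (286,290), midway between the fingers. Nothing stands in the descent path.

```bash
python3 - <<'E'
from h import *
s=read_state()
print(wpl((285,239),47.6,s),wpl((286,290.5),139.6,s),wproj([568.3,286,47.6],s))
E
```

```text
[566.69520594 283.36158256  47.6       ] [566.29326595 282.70899846 139.6       ] [283.34608758 241.49947061]
```

Request:
send_rows(
  translation=[
    [-0.03,0.001,0],
    [-0.058,0.001,0],
    [-0.0644,0.0015,0.01],
    [-0.0644,0.0015,0.04],
    [-0.0644,0.0015,0.075],
    [-0.0644,0.0015,0.105],
    [-0.0644,0.0015,0.13],
    [-0.0644,0.0015,0.143],
    [-0.0644,0.0015,0.148],
    [-0.0644,0.0015,0.148],
    [-0.0644,0.0015,0.148],
  ],
  yaw=[0,0,0,0,0,0,0,0,0,0,0],
  fingers=[0,0,0,0,0,0,0,0,0,0,0],
)

```text
clock: 2.2
position: [567.9, 283.5, 83.7]
ee_rot: [-0.707, 0.708, 0.0, 0.0]
contact_force: [0.6, 0.4, -0.2]
gripper_width: 85.4
```

```bash
python3 - <<'E'
from h import *
s=read_state();im=get_image("wrist");cv2.imwrite("pics/w2.png",im)
print(s["clock"],s["position"],s["contact_force"])
E
```

```text
2.2 [567.93226654 283.50138064  83.74198878] [ 0.57723321  0.37314224 -0.23953045]
```

View pics/w2.png

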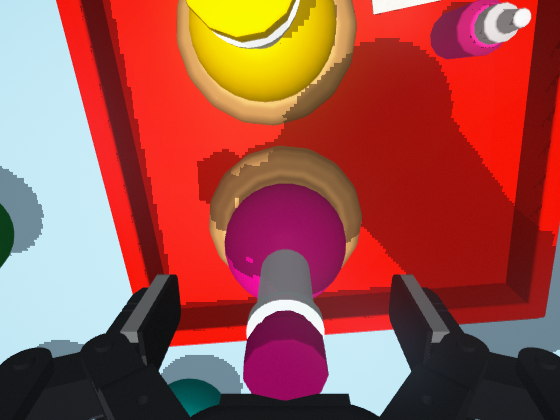

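The neck stands between the fingers and the bulb centre is near (285,243). I'll check the axis position once more.

```bash
python3 - <<'E'
from h import *
s=read_state()
print(wpl((285.5,243),47.6,s)); 
for y in (281,283,285): print(y,wproj([566.3,y,47.6],s),wproj([566.3,y,139.6],s),wproj([566.3,y,120.6],s))
E
```

```text
[566.09437362 284.19961305  47.6       ]
281 [285.10670434 237.50541453] [285.55487682 366.40806001] [285.41166211 325.2168776 ]
283 [285.11159818 240.94709486] [285.56103658 371.84029441] [285.41767487 330.08802617]
285 [285.11646    244.36625704] [285.567124   377.20873499] [285.42362697 334.91003668]
```

Axis is at (566.2, 283.8). I'll correct x by about 1.7 mm and close.

Request:
send_rows(
  translation=[
    [0,0.0015,0.0005],
    [0,0.0017,0.0005],
    [0,0.0017,0.0005],
    [0,0.0017,0.0005],
    [0,0.0017,0.0005],
    [0,0.0017,0.0005],
    [0,0.0017,0.0005],
    [0,0.0017,0.0005],
    [0,0.0017,0.0005],
    [0,0.0017,0.0005],
    [0,0.0017,0.0005],
    [0,0.0017,0.0005],
  ],
  yaw=[0,0,0,0,0,0,0,0,0,0,0,0],
  fingers=[0,0,60,120,180,255,255,255,255,255,255,255],
)

```text
clock: 3.45
position: [566.4, 283.7, 83.5]
ee_rot: [-0.707, 0.708, 0.0, 0.001]
contact_force: [0.4, 1.2, 0.7]
gripper_width: 24.3
```

Request:
send_rows(
  translation=[
    [0,0,0],
    [0,0,0],
  ],
  yaw=[0,0],
  fingers=[255,255],
)

```text
clock: 3.65
position: [566.4, 283.8, 83.5]
ee_rot: [-0.707, 0.708, 0.0, 0.001]
contact_force: [-0.5, 0.1, 0.4]
gripper_width: 24.7
```

```bash
python3 - <<'E'
from h import *
s=read_state();im=get_image("wrist");cv2.imwrite("pics/w3.png",im)
print(s)
E
```

```text
{'clock': 3.65, 'joints': array([ 7.19191977e-01,  5.30449909e-01, -1.53594527e-01, -7.16529970e-04,
       -8.85349939e-01, -7.19927879e-01]), 'joint_vel': array([-1.09028436e-03,  4.08357047e-04, -5.00353204e-04, -6.69870957e-05,
       -2.70677186e-04, -2.64721304e-04]), 'joint_efforts': array([ 2.04306403e-01, -4.28422916e+01,  1.53039479e+01,  3.28316756e+00,
       -1.40216039e-01,  5.57094572e-04]), 'position': array([566.38088867, 283.76047022,  83.53355924]), 'ee_rot': array([-7.06686049e-01,  7.07526862e-01,  2.30786022e-04,  7.17714230e-04]), 'contact_force': array([-0.54008723,  0.12174987,  0.43795048]), 'wrist_torque': array([ 0.01073938, -0.21909144,  0.00965352]), 'gripper_width': 24.66356820942236}
```

View pics/w3.png

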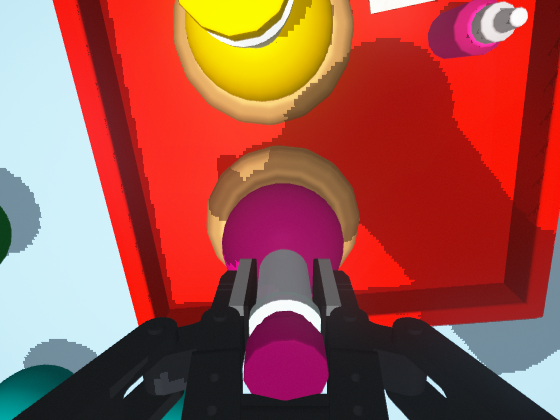

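Pads close on the neck just below the lip (neck edges at columns 258 and 312). I'll lift straight and check.

Request:
send_rows(
  translation=[
    [0,0,-0.005],
    [0,0,-0.015],
    [0,0,-0.03],
    [0,0,-0.05],
    [0,0,-0.08],
    [0,0,-0.115],
    [0,0,-0.14],
    [0,0,-0.16],
    [0,0,-0.17],
    [0,0,-0.17],
    [0,0,-0.17],
  ],
  yaw=[0,0,0,0,0,0,0,0,0,0,0],
  fingers=[255,255,255,255,255,255,255,255,255,255,255],
)

```text
clock: 4.8
position: [565.6, 283.3, 252.4]
ee_rot: [-0.707, 0.708, 0.001, -0.0]
contact_force: [-0.4, 0.4, -2.5]
gripper_width: 24.5
```

```bash
python3 - <<'E'
from h import *
s=read_state();im=get_image("wrist");cv2.imwrite("pics/w4.png",im);b=get_image("side");cv2.imwrite("pics/s4.png",cv2.resize(b[80:230,150:350],None,fx=4,fy=4))
print(s["position"],s["ee_rot"],s["contact_force"],s["wrist_torque"],s["gripper_width"])
E
```

```text
[565.5729095  283.26375507 252.44094617] [-7.06609890e-01  7.07602952e-01  6.87194490e-04 -2.29750115e-04] [-0.44485466  0.35307022 -2.50351177] [-0.00705561  0.01001144 -0.00191175] 24.51433981765467
```

View pics/w4.png

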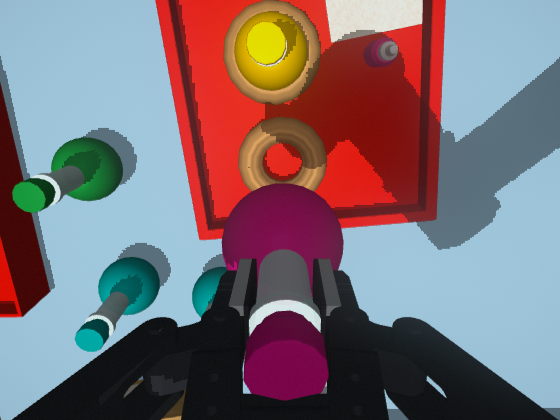

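View pics/s4.png

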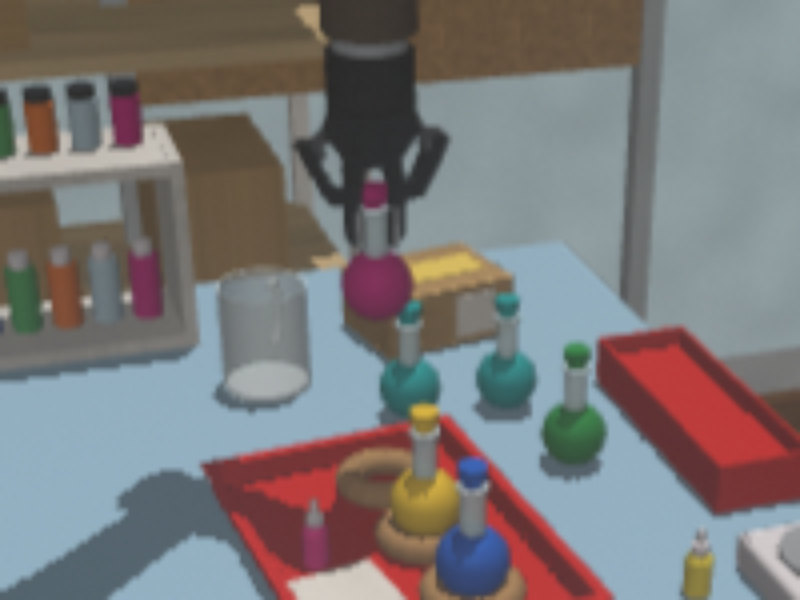

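The lift is clean: the grip is unchanged, the flask hangs upright, the weight reads about 2 N, and its cork ring is empty. I'll carry it level to short of the mixer so the wrist camera can see the cradle ring.

Request:
send_rows(
  translation=[
    [0.01,0.0005,0],
    [0.03,0.001,0],
    [0.06,0.003,0],
    [0.1,0.005,0],
    [0.145,0.0075,0],
    [0.19,0.01,0],
    [0.235,0.0125,0],
    [0.28,0.015,0],
    [0.32,0.017,0],
    [0.355,0.019,0],
    [0.38,0.02,0],
    [0.393,0.021,0],
  ],
  yaw=[0,0,0,0,0,0,0,0,0,0,0,0],
  fingers=[255,255,255,255,255,255,255,255,255,255,255,255],
)

```text
clock: 6.1
position: [542.6, -112.9, 251.8]
ee_rot: [-0.705, 0.709, 0.001, -0.001]
contact_force: [0.1, 1.2, -2.1]
gripper_width: 24.5
```

Request:
send_rows(
  translation=[
    [0,0,0],
    [0,0,0],
    [0,0,0],
    [0,0,0],
  ],
  yaw=[0,0,0,0],
  fingers=[255,255,255,255],
)

```text
clock: 6.5
position: [542.7, -111.9, 251.8]
ee_rot: [-0.706, 0.708, 0.001, -0.001]
contact_force: [0.5, -0.4, -2.2]
gripper_width: 24.7
```

```bash
python3 - <<'E'
from h import *
s=read_state();im=get_image("wrist");cv2.imwrite("pics/w5.png",im)
print(s["position"],s["ee_rot"],s["contact_force"],s["gripper_width"])
print(wproj([544.2,-203,155],s))
E
```

```text
[ 542.71518039 -111.90973965  251.81349427] [-0.70603932  0.70817095  0.00082336 -0.00130343] [ 0.48575519 -0.37905719 -2.17006084] 24.65731019493912
[278.94531275  63.91821279]
```

View pics/w5.png

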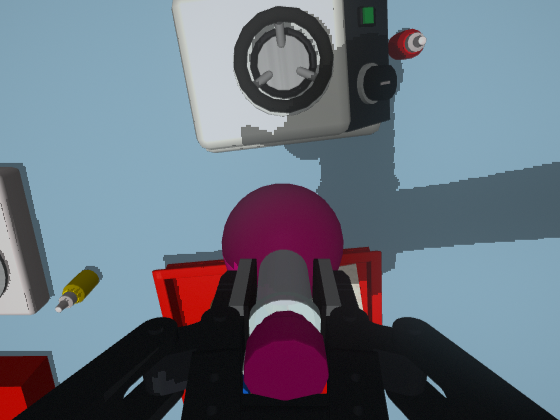

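The ring is at about (283,59), outer edges at columns 234–331. I'll fit it more precisely, with the in-hand bulb for the offset.

```bash
python3 - <<'E'
from h import *
from scipy.optimize import least_squares
s=read_state();im=cv2.imread("pics/w5.png")
g=cv2.cvtColor(im,cv2.COLOR_BGR2GRAY)[0:125,215:348]
m=(g<62).astype(np.uint8);m=cv2.morphologyEx(m,cv2.MORPH_OPEN,np.ones((5,5)))
cs,_=cv2.findContours(m,cv2.RETR_LIST,cv2.CHAIN_APPROX_NONE)
for c in cs:
    if len(c)>60: print(len(c),cv2.boundingRect(c),[np.round(v,1) for v in cv2.fitEllipse(c)])
th=np.linspace(0,2*np.pi,60)
def ell(x,y,r,z): return np.array([wproj([x+r*np.cos(t),y+r*np.sin(t),z],s) for t in th])
for X in [(542,-200),(544,-203)]:
    for r,z in((30,155),(22,155)):
        e=ell(*X,r,z);print(X,r,e.min(0).round(1),e.max(0).round(1))
# bulb in hand, tool offsets
hm=cv2.inRange(cv2.cvtColor(im,cv2.COLOR_BGR2HSV),(140,90,40),(172,255,255))
ys,xs=np.nonzero(hm[:258]);print("bulb",xs.min(),xs.max(),ys.min())
z=s["position"][2]-67.9+32
for py in (241,243,245): print((wpl(((xs.min()+xs.max())/2,py),z,s)-s["position"]).round(2))
# sphere silhouette predicted top row for offset dy
C=s["position"]+np.array([0,0,-35.9])
o,_=wray((0,0),s)
def sil(C):
    v=C-o;d=np.linalg.norm(v);n=v/d;a=np.cross(n,[1,0,0]);a/=np.linalg.norm(a);b=np.cross(n,a)
    r=32*np.sqrt(1-(32/d)**2);c=C-n*32*32/d
    return np.array([wproj(c+r*(np.cos(t)*a+np.sin(t)*b),s) for t in th])
for dy in(-1,0,1,2):
    e=sil(C+[0,dy,0]);print(dy,e.min(0).round(1),e.max(0).round(1))
E
```

```text
105 (47, 79, 48, 19) [array([70.8, 84.9]), array([22. , 42.7]), np.float64(84.4)]
105 (36, 31, 24, 46) [array([48.5, 53.4]), array([21.3, 43.9]), np.float64(19.9)]
110 (69, 28, 33, 43) [array([84.8, 48.7]), array([21.7, 45.4]), np.float64(145.4)]
218 (31, 21, 76, 80) [array([67.8, 60.2]), array([74.2, 79.5]), np.float64(3.2)]
290 (19, 7, 99, 105) [array([68.2, 59.1]), array([ 98.1, 104.7]), np.float64(177.5)]
69 (129, 0, 4, 33) [array([130.6,   9.6]), array([ 3. , 47.2]), np.float64(178.8)]
(542, -200) 30 [233.6  14.8] [331.7 119.1]
(542, -200) 22 [246.7  29.7] [318.6 106.2]
(544, -203) 30 [230.1   9.1] [328.6 114.3]
(544, -203) 22 [243.3  24.2] [315.4 101.3]
bulb 222 342 184
[ -0.06  -0.92 -35.9 ]
[ -0.05   0.24 -35.9 ]
[ -0.04   1.41 -35.9 ]
-1 [220.8 180.5] [342.9 303.3]
0 [220.9 182.3] [342.8 305. ]
1 [221.  184.2] [342.7 306.6]
2 [221.1 186. ] [342.6 308.3]
```

Ring at (541.7,-204.5) from the wrist, agreeing within about 2.5 mm with the triangulation. The flask axis sits about 0.8 mm to +y of the TCP. Moving over the ring.

Request:
send_rows(
  translation=[
    [0.01,0.0,0],
    [0.03,0.0,0],
    [0.055,0.0005,0],
    [0.075,0.001,0],
    [0.088,0.001,0],
    [0.0934,0.001,0],
    [0.0934,0.001,0],
    [0.0934,0.001,0],
    [0.0934,0.001,0],
  ],
  yaw=[0,0,0,0,0,0,0,0,0],
  fingers=[255,255,255,255,255,255,255,255,255],
)

```text
clock: 7.45
position: [541.5, -204.6, 251.9]
ee_rot: [-0.706, 0.708, 0.001, -0.001]
contact_force: [-0.2, 0.3, -0.4]
gripper_width: 24.2
```

```bash
python3 - <<'E'
from h import *
s=read_state();im=get_image("wrist");b=get_image("side");a=get_image("scene")
print(s["position"],s["ee_rot"],s["contact_force"],s["wrist_torque"],s["gripper_width"])
print(R.from_quat(s["ee_rot"]).as_matrix().round(4))
u=np.vstack([cv2.resize(b[190:270,240:340],(400,300)),cv2.resize(a[150:225,175:275],(400,300))])
cv2.imwrite("pics/c6.png",np.hstack([u,cv2.resize(im[:,:],(400,300))[:300].repeat(2,0)[:600]]) if 0 else u)
cv2.imwrite("pics/w6.png",im)
E
```

```text
[ 541.54844363 -204.64967869  251.93998158] [-0.7063752   0.70783603  0.00083387 -0.00123786] [-0.1784794   0.30193226 -0.44171988] [ 0.03065952 -0.01879571 -0.02996363] 24.22662377231609
[[-2.1e-03 -1.0e+00 -2.9e-03]
 [-1.0e+00  2.1e-03 -6.0e-04]
 [ 6.0e-04  2.9e-03 -1.0e+00]]
```

View pics/c6.png

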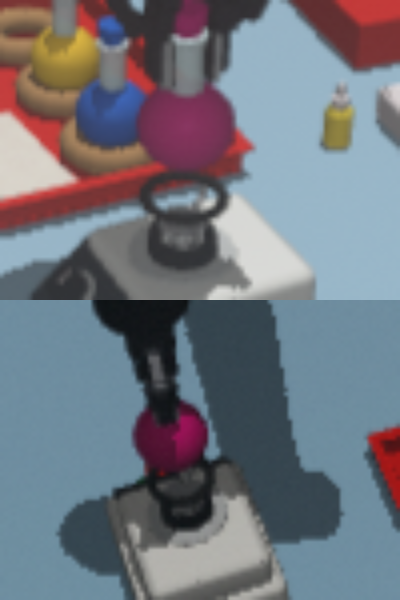

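View pics/w6.png

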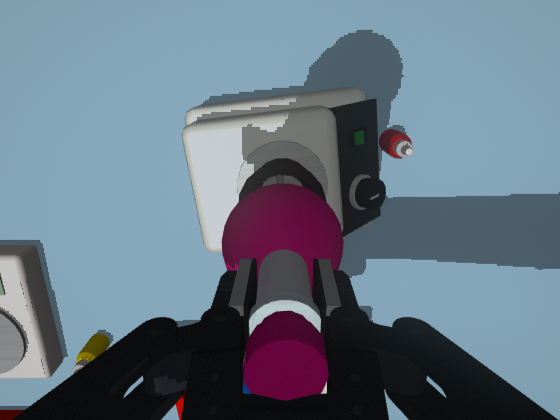

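The flask hangs over the ring and nothing touches. I'll compare the bulb and ring columns in both fixed views against prediction.

```bash
python3 - <<'E'
from h import *
b=get_image("side");a=get_image("scene")
s=read_state();p=s["position"]
B=np.array([p[0],p[1]+.8,p[2]-35.9])
for n,im in(("side",b),("scene",a)):
    hm=cv2.inRange(cv2.cvtColor(im,cv2.COLOR_BGR2HSV),(140,90,40),(172,255,255))
    q=proj(n,B);x0,y0=(q-14).astype(int);sub=hm[y0:y0+28,x0:x0+28]
    k=cv2.moments(cv2.morphologyEx(sub,cv2.MORPH_OPEN,np.ones((5,5))),True);ys,xs=np.nonzero(sub);rows=[(xs[ys==r].min()+x0,xs[ys==r].max()+x0,r+y0) for r in range(28) if (ys==r).sum()>8]
    print(n,"pred bulb",q.round(1),"meas",k["m10"]/k["m00"]+x0,k["m01"]/k["m00"]+y0,rows[0],max(rows,key=lambda t:t[1]-t[0]),rows[-1])
    print(" pred ring",proj(n,[541.7,-204.5,155]).round(1), "d/dx",(proj(n,[551.7,-204.5,155])-proj(n,[541.7,-204.5,155])).round(2),"d/dy",(proj(n,[541.7,-194.5,155])-proj(n,[541.7,-204.5,155])).round(2))
E
```

```text
side pred bulb [285.5 223.1] meas 286.0195599022005 224.24938875305622 (np.int64(276), np.int64(294), np.int64(215)) (np.int64(274), np.int64(297), np.int64(221)) (np.int64(282), np.int64(291), np.int64(234))
 pred ring [284.9 242.5] d/dx [ 3.53 -0.7 ] d/dy [-1.32 -2.1 ]
scene pred bulb [217.  182.7] meas 217.318407960199 185.20398009950247 (np.int64(209), np.int64(225), np.int64(180)) (np.int64(209), np.int64(226), np.int64(182)) (np.int64(211), np.int64(222), np.int64(191))
 pred ring [219.2 193.6] d/dx [0.46 2.16] d/dy [ 2.77 -0.57]
```

Views agree within about 1–1.5 mm. I'll shift half a millimetre and descend to just above seating (expected contact TCP z≈216).

Request:
send_rows(
  translation=[
    [0.0004,-0.0006,0.005],
    [0.0004,-0.0006,0.012],
    [0.0004,-0.0006,0.019],
    [0.0004,-0.0006,0.025],
    [0.0004,-0.0006,0.029],
    [0.0004,-0.0006,0.031],
    [0.0004,-0.0006,0.033],
    [0.0004,-0.0006,0.033],
    [0.0004,-0.0006,0.033],
  ],
  yaw=[0,0,0,0,0,0,0,0,0],
  fingers=[255,255,255,255,255,255,255,255,255],
)

```text
clock: 8.6
position: [542.2, -205.4, 219.2]
ee_rot: [-0.706, 0.708, 0.001, -0.001]
contact_force: [0.0, 0.8, -1.7]
gripper_width: 24.6
```

```bash
python3 - <<'E'
from h import *
F=[]
s=read_state();print(s["position"].round(2),s["contact_force"].round(2),s["wrist_torque"].round(3))
b=get_image("side");a=get_image("scene");s=read_state();print(s["position"].round(2),s["contact_force"].round(2),s["wrist_torque"].round(3))
cv2.imwrite("pics/c7.png",np.hstack([cv2.resize(b[190:270,250:330],(400,400),interpolation=2),cv2.resize(a[155:225,185:255],(400,400),interpolation=2)]))
E
```

```text
[ 542.19 -205.42  219.22] [ 0.02  0.8  -1.73] [ 0.019 -0.001  0.019]
[ 542.18 -205.42  219.27] [-0.04 -0.14 -1.83] [-0.028  0.024 -0.002]
```

View pics/c7.png

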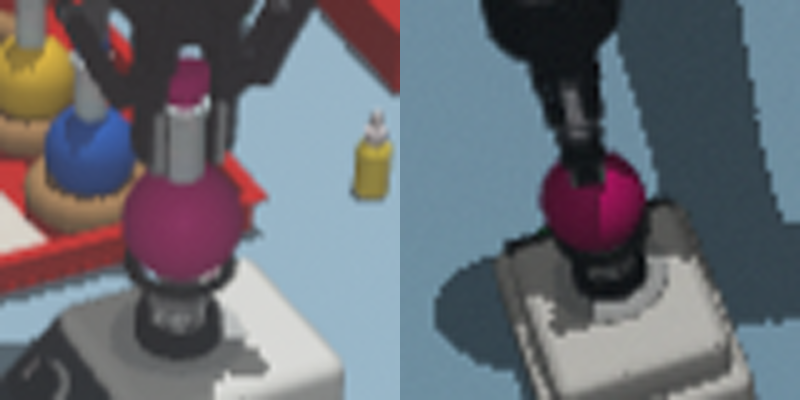

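The bulb is in the ring mouth, centred, and nothing is touching yet (−1.8 N is the flask's weight). I'll go on in 1 mm steps, feeling for contact.

Request:
send_rows(
  translation=[
    [0,0,0.001],
    [0,0,0.002],
    [0,0,0.002],
  ],
  yaw=[0,0,0],
  fingers=[255,255,255],
)

```text
clock: 9.0
position: [542.1, -205.4, 217.1]
ee_rot: [-0.706, 0.708, 0.001, -0.001]
contact_force: [0.0, 0.2, -1.9]
gripper_width: 24.3
```

Request:
send_rows(
  translation=[
    [0,0,0.001],
    [0,0,0.001],
  ],
  yaw=[0,0],
  fingers=[255,255],
)

```text
clock: 9.2
position: [542.3, -205.4, 216.6]
ee_rot: [-0.706, 0.708, 0.0, -0.001]
contact_force: [-0.9, 0.8, -0.2]
gripper_width: 24.5
```

Request:
send_rows(
  translation=[
    [0,0,0.001],
    [0,0,0.001],
  ],
  yaw=[0,0],
  fingers=[255,255],
)

```text
clock: 9.4
position: [542.4, -205.5, 216.2]
ee_rot: [-0.706, 0.708, -0.0, -0.001]
contact_force: [-0.5, 1.1, 2.7]
gripper_width: 24.1
```

Contact at TCP z≈216.4 as predicted, with lateral force of at most about 1 N: seated. I'll nudge +y slightly and press on.

Request:
send_rows(
  translation=[
    [-0.0003,0,0.001],
    [-0.0003,0,0.002],
    [-0.0003,0,0.003],
    [-0.0003,0,0.003],
  ],
  yaw=[0,0,0,0],
  fingers=[255,255,255,255],
)

```text
clock: 9.8
position: [542.5, -205.2, 213.5]
ee_rot: [-0.706, 0.708, -0.0, -0.001]
contact_force: [-1.0, 1.0, 3.8]
gripper_width: 24.2
```

```bash
python3 - <<'E'
from h import *
b=get_image("side");a=get_image("scene");s=read_state();print(s["position"].round(2),s["ee_rot"].round(4),s["contact_force"].round(2),s["wrist_torque"].round(3))
cv2.imwrite("pics/c8.png",np.hstack([cv2.resize(b[190:270,250:330],(400,400),interpolation=2),cv2.resize(a[155:225,185:255],(400,400),interpolation=2)]))
E
```

```text
[ 542.48 -205.19  213.51] [-7.064e-01  7.078e-01 -2.000e-04 -9.000e-04] [-1.36  1.92  4.97] [ 0.349  0.524 -0.021]
```

View pics/c8.png

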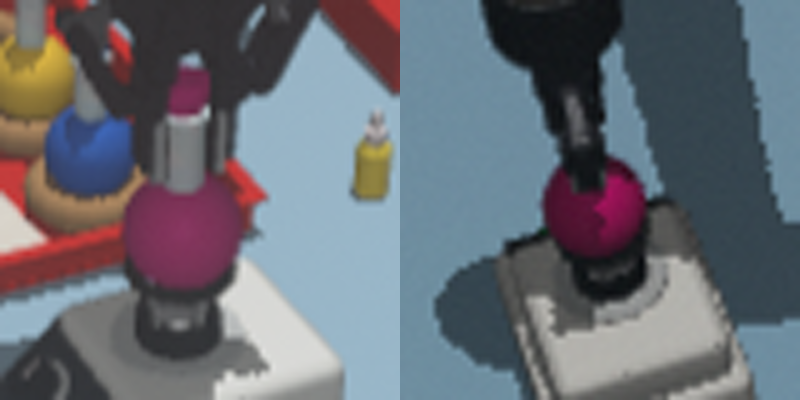

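Seated upright and the cradle is yielding. The lateral force of about 1–2 N points to −x/+y, so I'll ease that way while pressing.

Request:
send_rows(
  translation=[
    [-0.0005,0.0004,0.001],
    [-0.0005,0.0004,0.002],
    [-0.0005,0.0004,0.003],
    [-0.0005,0.0004,0.003],
  ],
  yaw=[0,0,0,0],
  fingers=[255,255,255,255],
)

```text
clock: 10.3
position: [542.4, -204.7, 211.0]
ee_rot: [-0.707, 0.708, -0.001, -0.001]
contact_force: [-2.0, 2.1, 6.7]
gripper_width: 24.4
```

```bash
python3 - <<'E'
from h import *
for i in range(3):
  s=read_state();print(s["position"].round(2),s["contact_force"].round(2),s["wrist_torque"].round(3)); get_image("side")
E
```

```text
[ 542.44 -204.73  210.99] [-2.02  2.11  6.72] [ 0.476  0.463 -0.043]
[ 542.44 -204.76  211.05] [-1.49  2.12  5.46] [ 0.468  0.465 -0.01 ]
[ 542.44 -204.75  211.08] [-2.32  0.73  5.89] [ 0.434  0.44  -0.032]
```

Request:
send_rows(
  translation=[
    [-0.0004,0.0005,0.001],
    [-0.0004,0.001,0.002],
    [-0.0004,0.001,0.0028],
    [-0.0004,0.001,0.0028],
  ],
  yaw=[0,0,0,0],
  fingers=[255,255,255,255],
)

```text
clock: 10.85
position: [542.2, -204.5, 209.3]
ee_rot: [-0.707, 0.708, -0.002, 0.0]
contact_force: [-1.3, 2.2, 7.2]
gripper_width: 24.2
```

```bash
python3 - <<'E'
from h import *
for i in range(3):
  s=read_state();print(s["position"].round(2),s["contact_force"].round(2),s["wrist_torque"].round(3)); im=get_image("wrist")
cv2.imwrite("pics/w9.png",im)
E
```

```text
[ 542.23 -204.47  209.3 ] [-1.32  2.23  7.24] [ 0.514  0.387 -0.037]
[ 542.26 -204.45  209.33] [-0.57  1.5   7.34] [ 0.476  0.364 -0.05 ]
[ 542.25 -204.46  209.34] [-1.89  1.27  7.42] [ 0.483  0.395 -0.026]
```

View pics/w9.png

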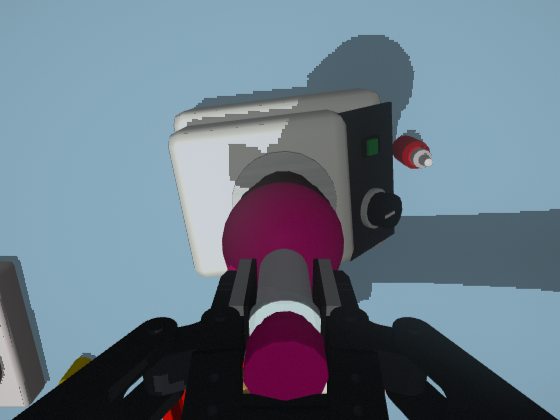

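The grip is unchanged and the flask is upright. About 3 mm of travel remains.

Request:
send_rows(
  translation=[
    [-0.0004,0.0005,0.001],
    [-0.0004,0.0006,0.002],
    [-0.0004,0.0006,0.003],
    [-0.0004,0.0006,0.003],
  ],
  yaw=[0,0,0,0],
  fingers=[255,255,255,255],
)

```text
clock: 11.4
position: [542.3, -204.2, 207.5]
ee_rot: [-0.707, 0.707, -0.003, 0.0]
contact_force: [-1.8, 1.8, 8.3]
gripper_width: 24.4
```

Request:
send_rows(
  translation=[
    [0,0.0004,0.001],
    [0,0.0004,0.002],
    [0,0.0004,0.002],
  ],
  yaw=[0,0,0],
  fingers=[255,255,255],
)

```text
clock: 11.7
position: [542.3, -204.3, 206.8]
ee_rot: [-0.707, 0.707, -0.004, 0.001]
contact_force: [-2.7, 2.9, 9.4]
gripper_width: 24.7
```

Request:
send_rows(
  translation=[
    [-0.0003,0.0004,0.001],
    [-0.0003,0.0004,0.002],
    [-0.0003,0.0004,0.003],
    [-0.0003,0.0004,0.003],
  ],
  yaw=[0,0,0,0],
  fingers=[255,255,255,255],
)

```text
clock: 12.1
position: [542.5, -204.2, 205.9]
ee_rot: [0.707, -0.707, 0.005, -0.001]
contact_force: [-4.1, 3.0, 11.7]
gripper_width: 24.5
```

```bash
python3 - <<'E'
from h import *
for i in range(3):
  s=read_state();print(s["position"].round(2),s["ee_rot"].round(4),s["contact_force"].round(2),s["wrist_torque"].round(3)); b=get_image(["side","scene","wrist"][i]); cv2.imwrite(f"pics/x{i}.png",b)
b=cv2.imread("pics/x0.png");a=cv2.imread("pics/x1.png")
cv2.imwrite("pics/c10.png",np.hstack([cv2.resize(b[190:270,250:330],(400,400),interpolation=2),cv2.resize(a[155:225,185:255],(400,400),interpolation=2)]))
E
```

```text
[ 542.53 -204.22  205.92] [ 0.7073 -0.7069  0.0051 -0.0011] [-4.13  3.01 11.68] [ 0.698  1.051 -0.018]
[ 542.55 -204.22  205.95] [ 0.7073 -0.7069  0.0051 -0.0012] [-2.6   2.72 11.17] [ 0.648  0.982 -0.054]
[ 542.54 -204.21  205.91] [ 0.7073 -0.7069  0.0051 -0.0012] [-3.86  2.81 10.33] [ 0.752  0.95  -0.049]
```

View pics/c10.png

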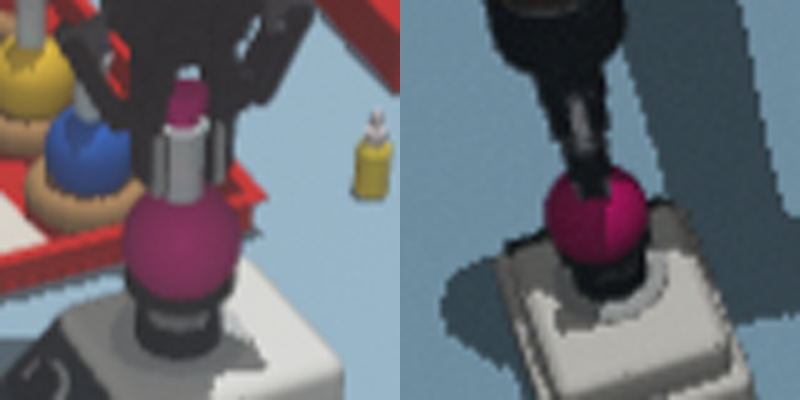

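Travel is 10.5 mm and the push is about 11 N plus the 1.9 N weight, so the cradle has reached or is just at its stop. Some side load (−4, +3 N) comes from arm sag, so I'll offset against it and add a modest firm push, without relaxing at the first row.

Request:
send_rows(
  translation=[
    [-0.0005,0.0008,0.0025],
    [-0.0008,0.0014,0.003],
    [-0.001,0.0016,0.0032],
    [-0.001,0.0016,0.0032],
    [-0.001,0.0016,0.0032],
  ],
  yaw=[0,0,0,0,0],
  fingers=[255,255,255,255,255],
)

```text
clock: 12.75
position: [542.3, -203.5, 205.7]
ee_rot: [0.708, -0.707, 0.007, -0.002]
contact_force: [-2.6, 2.8, 13.8]
gripper_width: 24.5
```

```bash
python3 - <<'E'
from h import *
for i in range(4):
  s=read_state();print(s["clock"],s["position"].round(2),s["ee_rot"].round(4),s["contact_force"].round(2),s["wrist_torque"].round(3)); b=get_image(["side","scene","wrist","side"][i]); cv2.imwrite(f"pics/y{i}.png",b)
E
```

```text
12.75 [ 542.29 -203.52  205.67] [ 0.7076 -0.7065  0.0073 -0.0022] [-2.65  2.81 13.81] [ 0.833  0.884 -0.054]
12.8 [ 542.3  -203.48  205.68] [ 0.7077 -0.7065  0.0073 -0.0022] [-2.72  4.19 13.04] [ 0.827  0.824 -0.031]
12.85 [ 542.3  -203.52  205.67] [ 0.7076 -0.7065  0.0074 -0.0022] [-2.44  2.38 13.27] [ 0.796  0.845 -0.081]
12.9 [ 542.3  -203.52  205.69] [ 0.7076 -0.7065  0.0074 -0.0022] [-2.23  2.64 13.27] [ 0.81   0.861 -0.071]
```

View pics/y2.png

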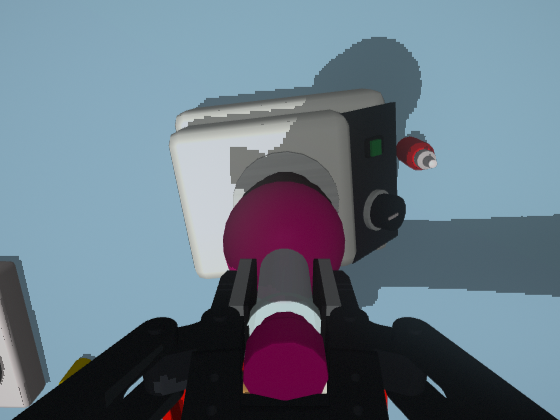

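```bash
python3 - <<'E'
from h import *
print(job_done())
E
```

```text
the job is handed in; nothing more can be done
None
```

The magenta flask is in the mixer's cradle and was being held pressed down on its stop when I handed the job in at about 12.9 s.

I gripped it by the neck, lifted it straight out of its cork ring and carried it upright. It seated on the cradle ring at the expected height (TCP z about 216.4 mm), and I pressed it straight down from there.

**Stop reached:** The flask travelled about 10.7 mm from first contact, against a 10 mm cradle stroke. The upward force read 13.3 N, about 15 N on the cradle once the flask's roughly 2 N weight is added. That is more than the 11 N the spring takes at the stop. The last 2 N or so of push moved it only about 0.2 mm, so it felt rigid.

**Checks that were not perfect:**
- A side force of about 2–4 N remained.
- The tool had tilted by about 0.9°.
- The finger opening read about 24.5 mm on the 22 mm neck throughout, though the grip never slipped visibly.
- The gripper's force is fixed at half its maximum, probably above the 20–30 N suggested for the neck. I could not set it lower.

In the pictures the fingers stayed on the neck and clear of the cradle, and I saw nothing else disturbed.

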